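# Hang the ring spanner on the hook inside the bench locker

### The arm

A 6-joint arm with a two-finger parallel gripper is mounted at the origin on the work surface. World frame = base frame: x ahead of the robot, y to its left, z up, the work surface at z = 0. Lengths are in m, angles in rad, forces in N, time in s.
With the tool pointing down it reaches from about 0.375 to 0.975 m from the base axis. Payload 3.8 kg.
Tool frame: the origin (TCP) lies on the centre line of the jaws, within the pads' length; the fingertips stand 19 mm ahead of it and the grasp point (between the pads) is the TCP; z points along the fingers, y is the line along which they close (so a half turn about z gives the same grasp; the last joint's range is limited). The gripper opens to 88 mm and grips with 3 to 60 N. Pads are 18 mm wide; open, the fingers measure 123 mm over their backs; the gripper's body (75 mm by 187 mm) begins 45 mm behind the grasp point.
Start: joints at [-1.352, 0.264, 1.604, -0, 1.274, -0.037], TCP at [0.171, -0.653, 0.258] pointing down, gripper open.
Joint ranges: [-2.63, 2.63], [-0.94, 2.18], [0.31, 2.57], [-1.31, 4.45], [0, 2.66], [-2.55, 2.55]. Speed limits (rad/s): [2.57, 2.57, 3.14, 3.14, 3.14, 3.14].

### API

Orientations are given as a unit quaternion [w, x, y, z].
In Python, from plant import arm gives the robot as it stands.
- The arm moves only by the tool apply_moves, never from a script. Its argument "series" is a list of rows, each a list of 7 numbers: the shift along the world's x, y, z in units of 40 mm (1.0 is 40 mm), then the turn, a rotation vector about the world's x, y, z in rad, then the finger opening in mm, from 0 to 88.1. In form: [[dx, dy, dz, rx, ry, rz, grip], ...]. A call has 1 to 20 rows; each row shifts and turns the commanded pose from where the row before left it; what a row does not reach is not made up. A row lasts 1/12 s, in which the tool goes at most 41.7 mm and 7.16 degrees, less where a joint would pass 70% of its speed; a pose out of reach is approached as far as the arm can. A call is refused whole if a number of a shift passes 1 or a number of a turn 0.125, either way. A call with a gripper value outside its range is refused whole. The fingers move at their own pace and stop on an object; "newtons" is the grip in N (left out, the last holds). Time passes only in rows, so rows that do not move let the fingers close. It gives the time, the measured TCP pose, the force, the opening and the grip force at its end, in the units of the state.
- arm.sense(): the state, without advancing time (a new reading comes with each control period).
- arm.grab_frame(name): name is "scene" or "top" or "wrist"; returns (picture, depth): 480x640x3 uint8, red, green, blue; 480x640 float32, m along the optical axis (not along the pixel's ray), 0 where there is no reading.
- arm.camera_model(name): a dict with "fovy" (degrees; the focal length in pixels is half the picture's height over the tangent of half this angle, whatever the lens; pixels are square), "cx", "cy" (the principal point, pixels), "rvec" (rotation vector, rad) and "tvec" (3), from world to camera coordinates, as OpenCV has them. Camera axes: x right, y down, z forward; pixel columns grow to the right and rows downward; lengths in m; the calibration is good to about 2 mm. A picture is of the moment at which its call begins: read the wrist's pose just before it. camera_model takes no time and is no camera call; for the wrist camera it gives the pose at the moment of the call.
- arm.sign_off(): hands the job in; it is judged then, once.
Trained networks look in the newest picture that a camera, given by its name, has taken for a name from the list of things; names that differ only in an ending like _2 or _b are one class to them, and where a whole thing is asked for, a point or a joint stands for the part that bears it (a point fixed in the world has none). Each returns a list of dicts, best first, with "p" (0 to 1); they miss things now and then, are a little off and sometimes report something else, mostly with a low value. They report only what shows in the picture. A call takes as long as a camera call. They do not tell look-alikes from the thing itself.
- arm.recognise(label, camera): "position" ([x, y, z] in m, in world coordinates, good to about 4 mm: the middle of the surface that is visible of it).
- arm.masks_of(label, camera): "region" (480x640 bool, what is visible of it).
- arm.tip_of(label, camera): "position" ([x, y, z] in m, in world coordinates, good to about 4 mm: a listed point, or the origin of a listed thing).
The state is a dict: "t": time; "joint_positions": joint angles; "qd": joint speeds; "joint_efforts": joint torques, N m; "tcp_pos": TCP position; "tcp_rot": TCP orientation; "contact_force": force on the tool from outside, world axes, zero at the start; "wrist_torque": the same for the moment, N m; "grip_width": opening from 0.0 (shut) to 1.0 (fully open); "grasp_force": force on a finger pad.
Only numpy, scipy, OpenCV 4.12 (cv2) and the standard library are available. Lean on these libraries where they do the work, as an engineer would, in place of code of your own. Each camera call takes 0.05 s, during which the arm holds its last target. There are 200 camera calls.

### The job

Put the ring spanner away: pick it up by its handle, tip its ring up behind the front lintel of the low bench locker and lower it onto the upturned hook inside, keeping hold until you feel the hook carry it, then let go so that it hangs there freely, handle down. The hook's setting is only roughly known, so find it by feel, never forcing the spanner against the locker or hook, and leave the other things where they are.

Things in the scene. Friction and masses are not known exactly. Their poses are not given: they have to be found in the camera images.
- spanner: Ring spanner, 208 mm long, 0.12 to 0.19 kg, lying flat, handle towards the robot, on the locker's left or right (an open-ended spanner is on the other side). Origin: underside, below the ring's centre; x points from handle to ring, z along the hole. Black rubber handle 18 wide, 16 thick at x = -185 to -45; steel neck 14 wide, 10 thick.
- ring (a point): Centre of the hole in the spanner's steel ring, 6 mm above the underside; spanner axes. Ring: outer diameter 46, hole 30, thickness 10 mm.
- grip (a point): Mid-section of the spanner's handle, 8 mm above its underside and 145 mm behind the ring's centre: gripped here (18 mm across y) the gripper stays in front of the locker.
- locker: Low grey bench locker, fixed, 220 wide, 170 deep, 316 high, yaw varies. Origin: on the bench, middle of its open front plane; x points into it, z up. Side walls 8 mm, floor plate 6 mm thick; back open; barred roof, underside at z = 310. At the back a cross rail 24 high (x = 156 to 168, z = 228 to 252) carries one hook.
- lintel (a point): Middle of the lower front edge of the locker's lintel (locker axes): a plate 6 mm thick hanging from the roof down to z = 255 across the opening. It is lower than the hook's tip, so the spanner must be tipped ring-up, some 35 degrees, with its handle low and outside, to reach over the hook.
- hook_nominal (a point): Nominal bend (mid-strap) of the hook (locker axes; 85 mm inside, z = 240, y = 0). The hook is rigid: a flat steel strap, 12 wide in y and 6 thick, from the rail along -x to the bend, then up as a prong to 24 above the strap's mid-height. Real bend: up to 16 nearer or deeper (x), 6 higher or lower, unmeasured; y is exact. Hung freely the ring's centre is about 11 below the strap's mid-height.
- rest_nominal (a point): Nominal place of the front face of the rest bar, 26 mm behind the hook's bend and 140 mm below it (locker axes); it moves with the hook. A rubber bar 62 wide, 16 high, hung on two thin rods (at 28 either side) below the strap; the hung spanner's handle comes to lie against or just before it, so that it soon stops swaying (some 3 s).
- open_spanner: Bystander: open-ended spanner with a forked steel head 50 wide, 10 thick and the same handle; origin under its head. Not the one to hang. Its handle: as the ring spanner's.
- fuse_jar: Bystander: small closed jar, 36 diameter, 60 high, on the locker's floor; origin under its centre.
- connector: Bystander: terminal connector 30 x 50 x 22 high; origin under its centre.
- multimeter: Bystander: multimeter lying flat, 170 x 85 x 44 high; origin under its centre.
- parts_bin: Bystander: open grey parts bin 80 x 100 x 60 high; origin under its centre.
- mug: Bystander: white mug, 80 diameter, 90 high, handle at its +y; origin under its centre.
- solder_reel: Bystander: white reel standing on its flange, 60 diameter, 42 high; origin under its centre.
There are look-alikes about, which are no part of the job. Leave any white look-alike of the spanner alone.

How it is judged:
On the way, in this order (a step that is already met when the one before it is completed fails the run):
1. the ring spanner is lifted by the gripper, its ring 100 mm above the bench (height (world z) of ring above 0.1 m and contact force between the fingers and spanner above 1 N), for 0.2 s.
2. the ring is on the hook and the hook bears on it while the fingers still hold the handle (x of ring in the frame of locker between 0.06 and 0.115 m and y of ring in the frame of locker between -0.02 and 0.02 m and z of ring in the frame of locker between 0.21 and 0.256 m and contact force between spanner and locker above 1 N and contact force between the fingers and spanner above 1 N), for 0.3 s.
At the end, for the whole second after the job is handed in: The ring spanner hangs from the hook in the locker, released: ring centre 65 to 145 mm behind the front plane, within 20 mm of the middle and 215 to 245 mm above the bench, handle straight down within 0.2 rad, carried by the hook, at rest but for a slight sway (under 0.1 m/s and 0.6 rad/s) (x of ring in the frame of locker between 0.065 and 0.145 m and y of ring in the frame of locker between -0.02 and 0.02 m and z of ring in the frame of locker between 0.215 and 0.245 m and angle between spanner's own x axis and vertical below 0.2 rad and linear speed of spanner below 0.1 m/s and angular speed of spanner below 0.6 rad/s and contact force between spanner and locker above 0.4 N); the robot touches nothing.
It fails at once if the spanner, held in the fingers, is pressed against the locker or its hook with more than 12 N (contact force between spanner and locker above 12 N and contact force between the fingers and spanner above 1 N).
It fails at once if a bystander is moved by more than 30 mm (distance of any of open_spanner, fuse_jar, connector, multimeter, parts_bin, mug, solder_reel from where it was at the start of the episode above 0.03 m).
It also fails if it takes over 67 s, if anything falls off the work surface, if the arm or the gripper's body presses on something with over 40 N, if the wrist force passes 120 N, or if a joint passes its speed limit or range.

## Working session

There is one attempt and no reset: what is moved stays moved. The work goes in short steps, Python scripts to look and compute and a tool call to move; the robot and the scene stay as the last step left them, time stands still between calls to the robot, and variables do not carry over. Pictures are saved under pics/ and viewed, at most 10 in all, crops included, and the job is handed in when it is done.

Besides the shell and the picture viewer there is one more tool, called after "Call:" by a JSON object that holds its "name" and its "arguments", one argument or row to a line. apply_moves: Moves the arm, as the interface text tells. Its arguments: {"type":"object","properties":{"series":{"type":"array","items":{"type":"array","items":{"type":"number"}}},"newtons":{"type":"number"}},"required":["series"]}

```bash
ls; mkdir -p pics
python3 - <<'E'
from plant import arm
import cv2,numpy as np
s=arm.sense();print({k:np.round(v,3) for k,v in s.items()})
for c in ["scene","top"]:
    p,d=arm.grab_frame(c);cv2.imwrite(f"pics/{c}0.png",p[:,:,::-1]);np.save(f"{c}d.npy",d)
    m=arm.camera_model(c);print(c,{k:np.round(v,3) for k,v in m.items()})
    for l in ["spanner","open_spanner"]:
        for r in arm.recognise(l,c)[:3]:print(l,np.round(r["position"],3),round(r["p"],2))
    for l in ["ring","grip","spanner","locker","lintel","hook_nominal","rest_nominal","open_spanner","fuse_jar","connector","multimeter","parts_bin","mug","solder_reel"]:
        for r in arm.tip_of(l,c)[:3]:print("tip",l,np.round(r["position"],3),round(r["p"],2))
E
```

```text
pics
{'t': np.float64(0.0), 'joint_positions': array([-1.352,  0.265,  1.605, -0.   ,  1.274, -0.037]), 'qd': array([-0.   , -0.002, -0.001,  0.001,  0.001,  0.   ]), 'joint_efforts': array([ 0.0000e+00, -5.0210e+01, -3.5687e+01,  7.3000e-02,  2.9000e-02,
       -0.0000e+00]), 'tcp_pos': array([ 0.171, -0.652,  0.256]), 'tcp_rot': array([-0.001,  0.992,  0.128, -0.   ]), 'contact_force': array([0.237, 0.165, 0.76 ]), 'wrist_torque': array([0.007, 0.023, 0.03 ]), 'grasp_force': np.float64(0.0), 'grip_width': np.float64(0.998)}
scene {'fovy': np.float64(42.134), 'cx': np.float64(321.667), 'cy': np.float64(242.505), 'rvec': array([ 1.464,  2.377, -0.627]), 'tvec': array([ 0.233, -0.361,  2.182])}
spanner [ 0.276 -0.211  0.01 ] 0.88
spanner [0.335 0.139 0.013] 0.83
open_spanner [0.564 0.298 0.01 ] 0.88
open_spanner [ 0.731 -0.278  0.051] 0.37
tip ring [ 0.602 -0.267  0.003] 0.89
tip ring [ 0.318 -0.283  0.009] 0.82
tip ring [0.358 0.059 0.002] 0.73
tip grip [ 0.238 -0.154  0.007] 0.92
tip grip [ 0.46  -0.293  0.01 ] 0.83
tip spanner [ 0.314 -0.279  0.   ] 0.91
tip spanner [ 0.602 -0.271 
[... 1073 characters left out ...]
ng [0.36  0.062 0.008] 0.92
tip ring [ 0.603 -0.272  0.007] 0.66
tip grip [0.312 0.194 0.006] 0.98
tip grip [ 0.46  -0.291  0.011] 0.69
tip grip [ 0.238 -0.153  0.009] 0.69
tip spanner [0.361 0.06  0.003] 0.73
tip spanner [ 0.604 -0.27   0.002] 0.67
tip spanner [ 0.31  -0.282 -0.001] 0.62
tip locker [ 0.631 -0.012  0.005] 0.69
tip lintel [ 0.632 -0.005  0.252] 0.75
tip hook_nominal [ 0.719 -0.017  0.239] 0.9
tip rest_nominal [ 0.742 -0.018  0.098] 0.69
tip fuse_jar [0.77  0.054 0.008] 0.44
tip connector [ 0.441 -0.009  0.001] 0.76
tip multimeter [ 0.572 -0.461  0.   ] 0.7
tip parts_bin [ 0.734  0.279 -0.003] 0.94
tip mug [ 0.73  -0.268  0.002] 0.77
tip solder_reel [ 0.525  0.445 -0.005] 0.72
```

View pics/top0.png

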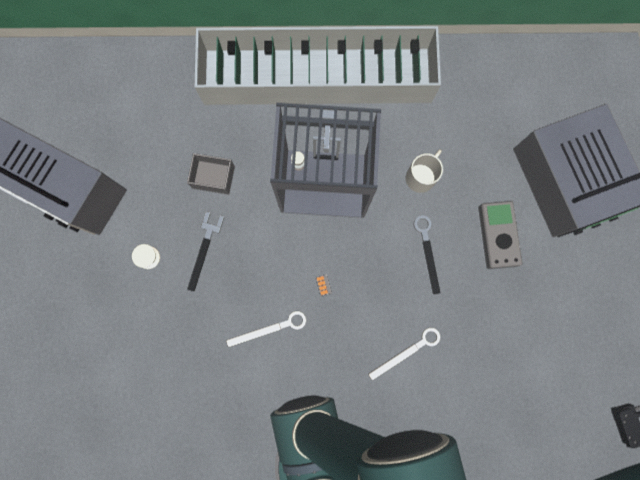

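View pics/scene0.png

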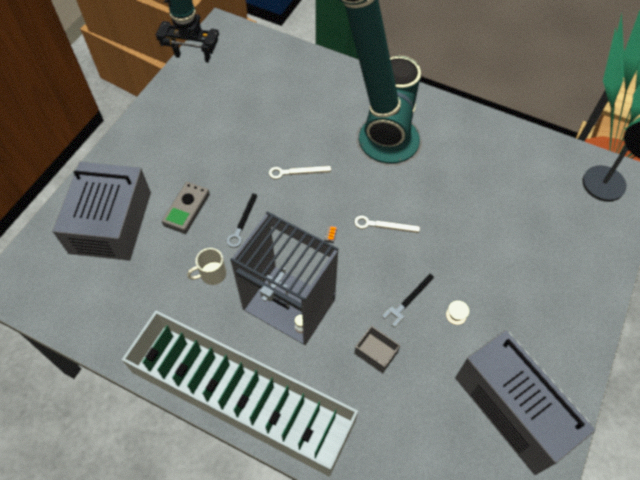

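The top view shows the black-handled ring spanner on the right, with its ring at (423,225) and handle end at (436,292). The hook shows through the roof bars at about (325,140). The two white ring spanners at (265,330) and (405,353) are look-alikes. The scene view agrees.

```bash
cat > h.py <<'E'
import numpy as np,cv2
from plant import arm
def cloud(c,d,m=None):
    m=m or arm.camera_model(c); f=240/np.tan(np.radians(m["fovy"])/2)
    v,u=np.mgrid[:480,:640]; P=np.stack([(u-m["cx"])/f*d,(v-m["cy"])/f*d,d],-1)
    R=cv2.Rodrigues(np.array(m["rvec"],float))[0]
    return (P-np.array(m["tvec"]).ravel())@R
def st():
    s=arm.sense();print({k:np.round(s[k],4).tolist() for k in ["t","joint_positions","tcp_pos","tcp_rot","contact_force","wrist_torque","grip_width","grasp_force"]})
E
python3 - <<'E'
from h import *
for c in ["top","scene"]:
    d=np.load(c+"d.npy");P=cloud(c,d);ok=d>0
    # roof outline
    b=(abs(P[...,2]-.313)<.006)&ok&(abs(P[...,1])<.16)&(P[...,0]>.58)&(P[...,0]<.85)
    q=P[b][:,:2];r=cv2.minAreaRect((q*1000).astype(np.float32));print(c,"roof",len(q),r, q.min(0),q.max(0))
    # hook pts
    h=(P[...,2]>.2)&(P[...,2]<.285)&ok&(abs(P[...,1]+.014)<.03)&(P[...,0]>.66)&(P[...,0]<.82)
    q=P[h];o=q[np.argsort(q[:,0])];print(len(o));print(np.round(o[::max(1,len(o)//45)],3).tolist())
    s=(P[...,2]>.006)&(P[...,2]<.03)&ok&(abs(P[...,1]+.285)<.05)&(P[...,0]>.4)&(P[...,0]<.64)
    q=P[s];print("sp",len(q));
    hh=q[(q[:,0]>.425)&(q[:,0]<.55)]
    vx,vy,x0,y0=cv2.fitLine(hh[:,:2].astype(np.float32),cv2.DIST_HUBER,0,.01,.01).ravel();print(np.degrees(np.arctan(vy/vx)),"y at .46",y0+(.46-x0)*vy/vx,"y at .6",y0+(.6-x0)*vy/vx,"x",q[:,0].min(),q[:,0].max())
E
```

```text
top roof 3010 ((716.08544921875, -14.718597412109375), (220.2811279296875, 172.7799072265625), 85.75996398925781) [ 0.62225988 -0.12973892] [0.80903064 0.10089671]
491
[[0.725, -0.014, 0.24], [0.726, -0.012, 0.238], [0.727, -0.016, 0.256], [0.729, -0.012, 0.262], [0.741, -0.015, 0.234], [0.745, -0.019, 0.236], [0.749, -0.013, 0.238], [0.754, -0.015, 0.237], [0.755, -0.026, 0.233], [0.757, -0.006, 0.228], [0.757, 0.012, 0.201], [0.758, -0.013, 0.238], [0.759, -0.037, 0.229], [0.76, 0.007, 0.214], [0.761, -0.024, 0.236], [0.762, -0.006, 0.233], [0.765, -0.015, 0.239], [0.769, -0.024, 0.235], [0.772, -0.022, 0.238], [0.777, -0.02, 0.238], [0.781, -0.022, 0.238], [0.784, -0.042, 0.241], [0.785, -0.031, 0.239], [0.786, -0.039, 0.249], [0.787, -0.027, 0.23], [0.787, -0.02, 0.241], [0.788, -0.011, 0.24], [0.788, 0.003, 0.24], [0.788, 0.003, 0.25], [0.789, 0.007, 0.243], [0.79, 0.007, 0.254], [0.79, 0.016, 0.252], [0.791, -0.026, 0.249], [0.792, 0.013, 0.254], [0.793, 0.007, 0.251], [0.794, 0.009, 0.249], [0.795, 0.016, 0.258], [0.796, -0.015, 0.249], [0.797, -0.026, 0.252], [0.797, -0.013, 
[... 1006 characters left out ...]
2, 0.011, 0.256], [0.794, 0.006, 0.254], [0.795, -0.041, 0.255], [0.796, 0.001, 0.254], [0.797, -0.042, 0.257], [0.798, -0.018, 0.257], [0.798, -0.005, 0.228], [0.799, -0.018, 0.253], [0.799, 0.005, 0.247], [0.8, 0.012, 0.255], [0.801, -0.026, 0.25], [0.802, -0.006, 0.234], [0.803, -0.01, 0.256], [0.804, -0.033, 0.255], [0.807, -0.007, 0.23], [0.808, -0.033, 0.261], [0.81, -0.024, 0.256], [0.811, -0.014, 0.255], [0.812, -0.035, 0.243], [0.812, -0.006, 0.235], [0.813, -0.02, 0.242], [0.813, -0.011, 0.246], [0.814, -0.015, 0.26], [0.814, -0.009, 0.261], [0.816, -0.008, 0.229], [0.819, -0.027, 0.229]]
sp 486
6.62881 y at .46 -0.2879628 y at .6 -0.2716929 x 0.40011297751163305 0.6383787513693195
```

Run:
```python
import cv2
a=cv2.imread("pics/top0.png")[95:220,262:390];a=cv2.resize(a,None,fx=4,fy=4,interpolation=cv2.INTER_CUBIC);cv2.imwrite("pics/topc.png",a)
```

```text
(no output)
```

View pics/topc.png

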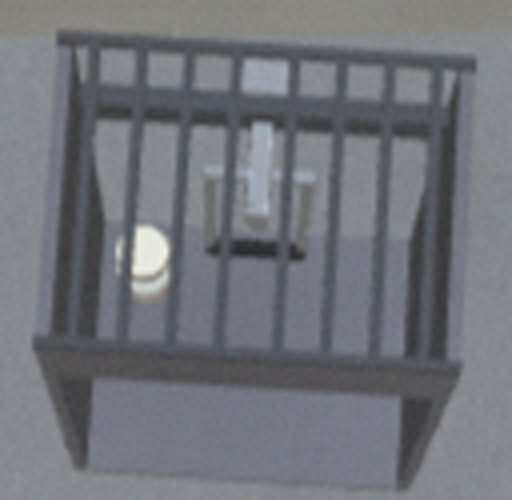

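The crop shows the hook strap running from (260,120) to a prong end at about (257,220). That is full-image pixel (326,150). The rest bar is at (255,248), behind and below it.

Run:
```python
from h import *
m=arm.camera_model("top");f=240/np.tan(np.radians(m["fovy"])/2);R=cv2.Rodrigues(np.array(m["rvec"],float))[0];C=-R.T@np.array(m["tvec"]).ravel();print(C)
def pr(u,v,z):
    r=R.T@np.array([(u-m["cx"])/f,(v-m["cy"])/f,1]);return C+r*(z-C[2])/r[2]
yaw=np.radians(-4.3);ax=np.array([np.cos(yaw),np.sin(yaw)]);ay=np.array([-ax[1],ax[0]])
c=np.array([.715,-.014]);o=c-.085*ax
L=lambda p:np.round([(p[:2]-o)@ax,(p[:2]-o)@ay],4)
print("origin",o)
for n,u,v,z in [("prongfront low",326.2,150.2,.232),("rest top front",325.5,158,.105),("rest front low",325.5,159.5,.09),("roof FL",262+38/4,95+347/4,.316),("roof FR",262+460/4,95+370/4,.316),("roof BL",262+58/4,95+34/4,.316),("roof BR",262+475/4,95+60/4,.316)]:
    p=pr(u,v,z);print(n,p.round(4),L(p))
```

```text
[0.3572711  0.00721901 1.36268073]
origin [ 0.63023926 -0.00762681]
prongfront low [ 0.7319 -0.0173  0.232 ] [ 0.1021 -0.002 ]
rest top front [ 0.7539 -0.018   0.105 ] [ 0.1241 -0.0011]
rest front low [ 0.7548 -0.0183  0.09  ] [ 0.125  -0.0013]
roof FL [0.6383 0.0973 0.316 ] [0.0002 0.1052]
roof FR [ 0.6238 -0.1181  0.316 ] [ 0.0019 -0.1106]
roof BL [0.8065 0.087  0.316 ] [0.1687 0.1075]
roof BR [ 0.79   -0.1308  0.316 ] [ 0.1685 -0.1108]
```

Call:
{"name": "apply_moves", "arguments": {
  "series": [
    [0.9, 0.45, 0, 0, 0, -0.02, 88],
    [0.9, 1.0, 0, 0, 0, -0.02, 88],
    [0.9, 1.0, 0, 0, 0, -0.02, 88],
    [0.9, 1.0, 0, 0, 0, -0.02, 88],
    [0.9, 1.0, -0.3, 0, 0, -0.02, 88],
    [0.9, 1.0, -0.3, 0, 0, -0.02, 88],
    [0.9, 1.0, -0.4, 0, 0, 0, 88],
    [0.45, 1.0, -0.4, 0, 0, 0, 88],
    [0.45, 1.0, -0.5, 0, 0, 0, 88],
    [0, 0.6, -0.5, 0, 0, 0, 88],
    [0, 0, 0, 0, 0, 0, 88],
    [0, 0, 0, 0, 0, 0, 88]
  ]
}}

```text
t: 2.7
tcp_pos: [0.4026, -0.3557, 0.1747]
tcp_rot: [-0.001, 0.998, 0.069, -0.001]
contact_force: [0.7, -1.0, 0.0]
grip_width: 1.0
grasp_force: 0.0
```

Call:
{"name": "apply_moves", "arguments": {
  "series": [
    [0.6, 0.7, 0, 0, 0, 0, 88],
    [0.6, 0.7, -0.3, 0, 0, 0, 88],
    [0.23, 0.23, -0.8, 0, 0, 0, 88],
    [0, 0, -0.9, 0, 0, 0, 88],
    [0, 0, -0.9, 0, 0, 0, 88],
    [0, 0, -0.5, 0, 0, 0, 88],
    [0, 0, 0, 0, 0, 0, 88],
    [0, 0, 0, 0, 0, 0, 88]
  ]
}}

```text
t: 3.37
tcp_pos: [0.4603, -0.2937, 0.0401]
tcp_rot: [-0.0, 0.998, 0.067, -0.0]
contact_force: [0.3, -0.4, 0.6]
grip_width: 0.998
grasp_force: 0.0
```

Run:
```python
from h import *
st()
p,d=arm.grab_frame("wrist");cv2.imwrite("pics/w1.png",p[:,:,::-1])
for l in ["ring","grip"]:
    for r in arm.tip_of(l,"wrist")[:2]:print(l,np.round(r["position"],4),round(r["p"],2))
```

```text
{'t': 3.3667, 'joint_positions': [-0.6135, 0.2586, 2.0584, -0.0002, 0.8253, 0.823], 'tcp_pos': [0.4603, -0.2937, 0.0401], 'tcp_rot': [-0.0002, 0.9977, 0.0672, -0.0003], 'contact_force': [0.2982, -0.3585, 0.5967], 'wrist_torque': [-0.0057, 0.0295, 0.0111], 'grip_width': 0.9979, 'grasp_force': 0.0}
```

View pics/w1.png

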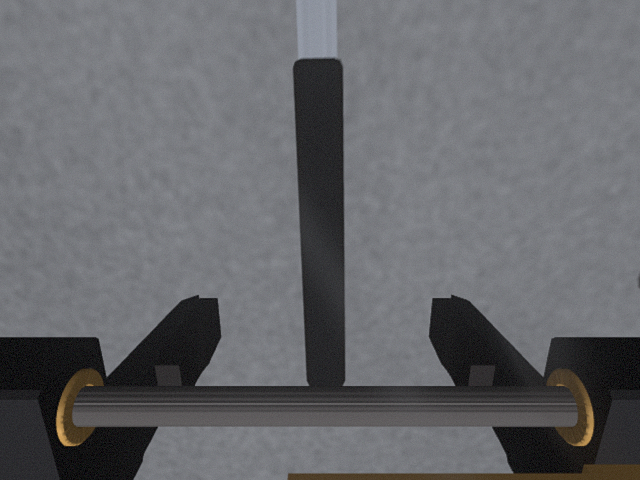

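The wrist view shows the black handle between the fingers. Its front end is at (318,60) and its rear end at (326,385), so it is centred and leans about 1.4° left. The neck is ahead of it.

Call:
{"name": "apply_moves", "arguments": {
  "series": [
    [0, 0.04, -0.25, 0, 0, 0.024, 88],
    [0, 0, -0.2, 0, 0, 0, 60],
    [0, 0, 0, 0, 0, 0, 30],
    [0, 0, 0, 0, 0, 0, 10],
    [0, 0, 0, 0, 0, 0, 5],
    [0, 0, 0, 0, 0, 0, 5],
    [0, 0, 0, 0, 0, 0, 5],
    [0, 0, 0, 0, 0, 0, 5],
    [0, 0, 0, 0, 0, 0, 5]
  ],
  "newtons": 55
}}

```text
t: 4.27
tcp_pos: [0.4605, -0.291, 0.0223]
tcp_rot: [0.0, 0.997, 0.08, 0.0]
contact_force: [0.7, 0.8, 0.1]
grip_width: 0.417
grasp_force: 0.0
```

Call:
{"name": "apply_moves", "arguments": {
  "series": [
    [0, 0, 0, 0, 0, 0, 5],
    [0, 0, 0, 0, 0, 0, 5],
    [0, 0, 0, 0, 0, 0, 5],
    [0, 0, 0, 0, 0, 0, 5],
    [0, 0, 0, 0, 0, 0, 5]
  ]
}}

```text
t: 4.68
tcp_pos: [0.4604, -0.291, 0.0222]
tcp_rot: [0.0, 0.997, 0.08, 0.0]
contact_force: [0.1, 0.2, 1.0]
grip_width: 0.199
grasp_force: 54.9
```

Call:
{"name": "apply_moves", "arguments": {
  "series": [
    [0, 0, 0.3, 0, 0, 0, 5],
    [0, 0, 0.6, 0, 0, 0, 5],
    [0, 0, 0.9, 0, 0, 0, 5],
    [0, 0, 0.9, 0, 0, 0, 5],
    [0, 0, 0.9, 0, 0, 0, 5],
    [0, 0, 0.8, 0, 0, 0, 5],
    [-0.2, 0, 0.6, 0, 0, 0, 5],
    [-0.3, 0.3, 0, 0, 0, 0, 5],
    [-0.35, 0.6, 0, 0, 0, -0.03, 5],
    [0, 0.8, 0, 0, 0, -0.05, 5],
    [0, 0.9, 0, 0, 0, -0.05, 5],
    [0, 0.9, 0, 0, 0, -0.05, 5],
    [0, 0.9, 0, 0, 0, -0.05, 5],
    [0, 0.9, 0, 0, 0, 0, 5],
    [0, 0.8, 0, 0, 0, 0, 5],
    [0, 0.7, 0, 0, 0, 0, 5],
    [0, 0.5, 0, 0, 0, 0, 5],
    [0, 0.2, 0, 0, 0, 0, 5],
    [0, 0, 0, 0, 0, 0, 5],
    [0, 0, 0, 0, 0, 0, 5]
  ]
}}

```text
t: 6.35
tcp_pos: [0.4262, 0.0089, 0.2223]
tcp_rot: [0.0, 0.999, -0.034, 0.0]
contact_force: [0.3, -0.4, -0.8]
grip_width: 0.199
grasp_force: 54.9
```

Run:
```python
from h import *
st()
for c in ["wrist","top","scene"]:
    p,d=arm.grab_frame(c);cv2.imwrite(f"pics/{c}2.png",p[:,:,::-1])
    for l in ["ring","lintel","hook_nominal","rest_nominal"]:
        for r in arm.tip_of(l,c)[:3]:print(c,l,np.round(r["position"],4),round(r["p"],2))
```

```text
{'t': 6.35, 'joint_positions': [-0.0371, -0.1969, 2.1457, -0.0008, 1.1927, 1.6029], 'tcp_pos': [0.4262, 0.0089, 0.2223], 'tcp_rot': [0.0004, 0.9994, -0.0344, 0.0], 'contact_force': [0.3372, -0.3929, -0.7668], 'wrist_torque': [0.012, 0.0609, -0.0481], 'grip_width': 0.1986, 'grasp_force': 54.8942}
wrist ring [ 0.3102 -0.2785  0.007 ] 0.78
wrist ring [0.3583 0.0598 0.0059] 0.75
top ring [ 0.5685 -0.0062  0.2062] 0.84
top ring [ 0.314  -0.2826  0.009 ] 0.81
top ring [0.3601 0.0606 0.0097] 0.63
top lintel [ 0.6294 -0.0065  0.2527] 0.83
top hook_nominal [ 0.7188 -0.0154  0.2386] 0.97
top hook_nominal [ 7.275e-01 -2.726e-01 -6.000e-04] 0.5
top rest_nominal [ 0.7426 -0.0125  0.0994] 0.62
scene ring [ 0.3158 -0.2839  0.0065] 0.82
scene ring [ 6.316e-01 -8.300e-03 -2.000e-04] 0.62
scene ring [0.3571 0.0576 0.0062] 0.55
scene hook_nominal [ 0.7136 -0.0161  0.2447] 0.92
scene hook_nominal [ 0.63   -0.0081  0.2522] 0.36
scene rest_nominal [ 0.7464 -0.0129  0.0974] 0.59
scene rest_nominal [ 0.614   0.2793 -0.0029] 0.39
```

View pics/wrist2.png

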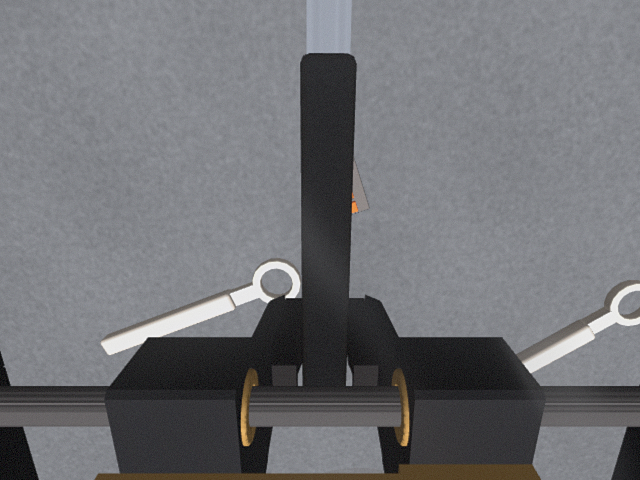

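The handle is still straight in the fingers, with the neck at (329,25). The top camera puts the ring at (0.569,-0.006,0.206), so it has not drooped.

```bash
cat > wp.py <<'E'
import numpy as np
from plant import arm
yaw=np.radians(-4.1);ax=np.array([np.cos(yaw),np.sin(yaw)]);o=np.array([.6302,-.0072])
def tcp(xr,zr,th,yr=0):
    t=np.radians(th);x=xr-.144*np.cos(t)-.016*np.sin(t);z=zr-.144*np.sin(t)+.016*np.cos(t)
    w=o+x*ax+yr*np.array([-ax[1],ax[0]]);return np.r_[w,z]
def ring():
    s=arm.sense();from_=np.array(s["tcp_pos"]);w,x,y,z=s["tcp_rot"]
    from scipy.spatial.transform import Rotation as R
    r=R.from_quat([x,y,z,w]);p=from_+r.apply([.144,0,.016]);d=p[:2]-o
    a=r.apply([1,0,0]);return np.round([d@ax,d@[-ax[1],ax[0]],p[2],np.degrees(np.arcsin(a[2])),np.degrees(np.arctan2(a[1],a[0]))],4)
E
python3 - <<'E'
from wp import *
p=np.array(arm.sense()["tcp_pos"]);print(ring())
for w in [(.03,.207,0),(.037,.214,13),(.042,.224,26),(.047,.235,38),(.07,.275,38),(.07,.284,38),(.1,.284,38),(.1,.232,38)]:
    q=tcp(*w);print(w,q.round(4),"units",((q-p)/.04).round(2));p=q
E
```

```text
[-6.0500e-02  1.9000e-03  2.0610e-01  1.4000e-03 -4.0201e+00]
(0.03, 0.207, 0) [0.5165 0.001  0.223 ] units [ 2.25 -0.2   0.02]
(0.037, 0.214, 13) [5.236e-01 4.000e-04 1.972e-01] units [ 0.18 -0.01 -0.65]
(0.042, 0.224, 26) [ 5.360e-01 -4.000e-04  1.753e-01] units [ 0.31 -0.02 -0.55]
(0.047, 0.235, 38) [ 0.5541 -0.0017  0.159 ] units [ 0.45 -0.03 -0.41]
(0.07, 0.275, 38) [ 0.577  -0.0034  0.199 ] units [ 0.57 -0.04  1.  ]
(0.07, 0.284, 38) [ 0.577  -0.0034  0.208 ] units [0.   0.   0.22]
(0.1, 0.284, 38) [ 0.6069 -0.0055  0.208 ] units [ 0.75 -0.05  0.  ]
(0.1, 0.232, 38) [ 0.6069 -0.0055  0.156 ] units [ 0.   0.  -1.3]
```

Call:
{"name": "apply_moves", "arguments": {
  "series": [
    [0.35, -0.05, 0, 0, 0, 0, 5],
    [0.6, -0.05, 0, 0, 0, 0, 5],
    [0.6, -0.05, 0, 0, 0, 0, 5],
    [0.5, -0.05, 0, 0, 0, 0, 5],
    [0.2, 0, 0, 0, 0, 0, 5],
    [0, 0, 0, 0, 0, 0, 5],
    [0.09, 0, -0.32, -0.008, -0.11, 0, 5],
    [0.09, 0, -0.33, -0.008, -0.11, 0, 5],
    [0.15, -0.01, -0.28, -0.008, -0.11, 0, 5],
    [0.16, -0.01, -0.27, -0.008, -0.11, 0, 5],
    [0.22, -0.02, -0.21, -0.008, -0.11, 0, 5],
    [0.23, -0.02, -0.2, -0.008, -0.11, 0, 5],
    [0, 0, 0, 0, 0, 0, 5],
    [0, 0, 0, 0, 0, 0, 5],
    [0, 0, 0, 0, 0, 0, 5]
  ]
}}

```text
t: 8.35
tcp_pos: [0.554, -0.0013, 0.1586]
tcp_rot: [0.012, 0.945, -0.033, 0.324]
contact_force: [0.3, 1.1, -1.1]
grip_width: 0.197
grasp_force: 54.9
```

Run:
```python
from h import *
from wp import ring
st();print(ring())
for c in ["top","scene","wrist"]:
    p,d=arm.grab_frame(c);cv2.imwrite(f"pics/{c}3.png",p[:,:,::-1])
    for l in ["ring"]:
        for r in arm.tip_of(l,c)[:3]:print(c,l,np.round(r["position"],4),round(r["p"],2))
```

```text
{'t': 8.35, 'joint_positions': [-0.0332, -0.1841, 2.4026, -0.0929, 0.2648, 1.6891], 'tcp_pos': [0.554, -0.0013, 0.1586], 'tcp_rot': [0.0122, 0.9455, -0.0332, 0.3237], 'contact_force': [0.3391, 1.1181, -1.1003], 'wrist_torque': [0.0563, 0.4144, 0.006], 'grip_width': 0.1968, 'grasp_force': 54.8945}
[ 4.72000e-02  7.00000e-04  2.34200e-01  3.78052e+01 -3.98440e+00]
top ring [ 0.6742 -0.0124  0.234 ] 0.7
top ring [ 0.316  -0.2818  0.009 ] 0.6
scene ring [ 0.6782 -0.0099  0.2341] 0.73
scene ring [0.3591 0.0577 0.0055] 0.68
scene ring [ 0.3154 -0.2803  0.0076] 0.56
wrist ring [0.7692 0.0519 0.0058] 0.57
```

View pics/wrist3.png

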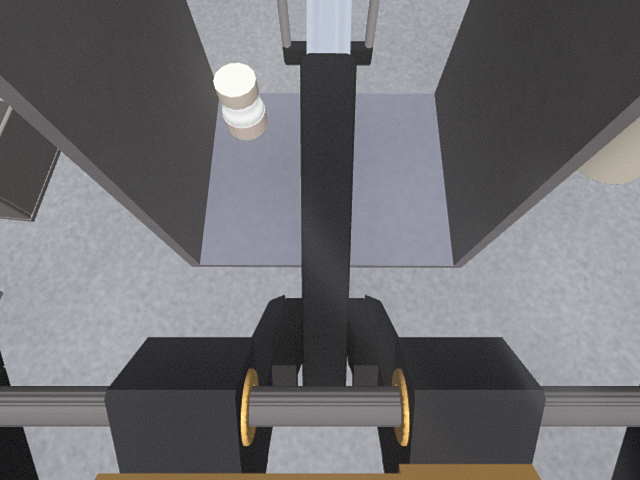

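The wrist view looks into the locker. The neck at (329,25) is centred between the rest bar's rods at (285,25) and (373,25), so the lateral alignment is good.

Call:
{"name": "apply_moves", "arguments": {
  "series": [
    [0.15, -0.01, 0.25, 0, 0, 0, 5],
    [0.2, -0.01, 0.35, 0, 0, 0, 5],
    [0.17, -0.01, 0.35, 0, 0, 0, 5],
    [0.05, -0.01, 0.3, 0, 0, 0, 5],
    [0.15, 0, 0, 0, 0, 0, 5],
    [0.25, -0.02, 0, 0, 0, 0, 5],
    [0.25, -0.02, 0, 0, 0, 0, 5],
    [0.1, -0.01, 0, 0, 0, 0, 5],
    [0, 0, 0, 0, 0, 0, 5],
    [0, 0, 0, 0, 0, 0, 5],
    [0, 0, 0, 0, 0, 0, 5]
  ]
}}

```text
t: 9.57
tcp_pos: [0.6061, -0.0049, 0.2064]
tcp_rot: [0.012, 0.946, -0.033, 0.324]
contact_force: [-0.5, -1.1, -2.2]
grip_width: 0.198
grasp_force: 54.9
```

Run:
```python
from h import *
from wp import ring
st();print(ring())
ims=[]
for c,(u,v) in {"top":(326,150),"scene":(275,285)}.items():
    p,d=arm.grab_frame(c)
    ims.append(cv2.resize(p[v-45:v+45,u-48:u+48,::-1],(400,375),interpolation=cv2.INTER_CUBIC))
    for r in arm.tip_of("ring",c)[:1]:print(c,np.round(r["position"],4),round(r["p"],2))
cv2.imwrite("pics/hover.png",np.hstack(ims))
```

```text
{'t': 9.5667, 'joint_positions': [-0.0378, -0.1413, 2.2646, -0.0608, 0.3596, 1.6527], 'tcp_pos': [0.6061, -0.0049, 0.2064], 'tcp_rot': [0.0122, 0.9455, -0.0332, 0.3236], 'contact_force': [-0.4831, -1.1311, -2.189], 'wrist_torque': [0.067, 0.4763, -0.0414], 'grip_width': 0.1976, 'grasp_force': 54.8945}
[ 9.94000e-02  8.00000e-04  2.82000e-01  3.77874e+01 -3.98220e+00]
top [ 0.3125 -0.2827  0.0063] 0.72
scene [ 0.3144 -0.2824  0.006 ] 0.59
```

View pics/hover.png

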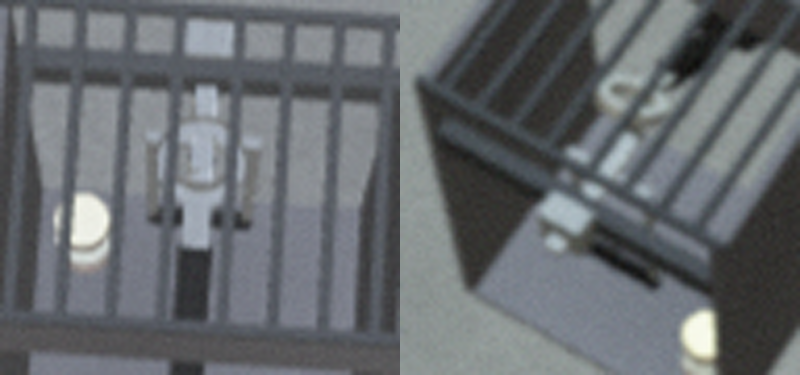

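In the top crop the ring's hole (200,155) sits over the strap, with the prong end at (203,180) inside it. The scene crop shows the ring above the hook. I'll lower it gently.

Call:
{"name": "apply_moves", "arguments": {
  "series": [
    [0.02, 0, -0.1, 0, 0, 0, 5],
    [0, 0, -0.1, 0, 0, 0, 5],
    [0, 0, -0.1, 0, 0, 0, 5],
    [0, 0, -0.1, 0, 0, 0, 5],
    [0, 0, -0.1, 0, 0, 0, 5],
    [0, 0, 0, 0, 0, 0, 5],
    [0, 0, 0, 0, 0, 0, 5]
  ]
}}

```text
t: 10.35
tcp_pos: [0.6072, -0.0049, 0.187]
tcp_rot: [0.012, 0.945, -0.033, 0.324]
contact_force: [-0.8, -0.1, -1.3]
grip_width: 0.199
grasp_force: 54.9
```

Call:
{"name": "apply_moves", "arguments": {
  "series": [
    [0, 0, -0.04, 0, 0, 0, 5],
    [0, 0, -0.04, 0, 0, 0, 5],
    [0, 0, 0, 0, 0, 0, 5]
  ]
}}

```text
t: 10.6
tcp_pos: [0.6074, -0.0049, 0.1843]
tcp_rot: [0.012, 0.945, -0.033, 0.324]
contact_force: [0.2, 0.4, -1.2]
grip_width: 0.196
grasp_force: 54.9
```

Call:
{"name": "apply_moves", "arguments": {
  "series": [
    [0, 0, -0.04, 0, 0, 0, 5],
    [0, 0, -0.04, 0, 0, 0, 5],
    [0, 0, 0, 0, 0, 0, 5]
  ]
}}

```text
t: 10.85
tcp_pos: [0.6073, -0.0049, 0.1809]
tcp_rot: [0.012, 0.945, -0.033, 0.324]
contact_force: [-0.3, -0.1, -1.8]
grip_width: 0.198
grasp_force: 54.9
```

Call:
{"name": "apply_moves", "arguments": {
  "series": [
    [0, 0, -0.04, 0, 0, 0, 5],
    [0, 0, -0.04, 0, 0, 0, 5],
    [0, 0, 0, 0, 0, 0, 5]
  ]
}}

```text
t: 11.1
tcp_pos: [0.6073, -0.0049, 0.1776]
tcp_rot: [0.012, 0.945, -0.033, 0.324]
contact_force: [-0.2, -0.3, -1.8]
grip_width: 0.198
grasp_force: 54.9
```

Call:
{"name": "apply_moves", "arguments": {
  "series": [
    [0, 0, -0.04, 0, 0, 0, 5],
    [0, 0, -0.04, 0, 0, 0, 5],
    [0, 0, 0, 0, 0, 0, 5]
  ]
}}

```text
t: 11.35
tcp_pos: [0.6073, -0.0049, 0.1744]
tcp_rot: [0.012, 0.945, -0.033, 0.324]
contact_force: [-0.4, 0.6, -1.5]
grip_width: 0.198
grasp_force: 54.9
```

Call:
{"name": "apply_moves", "arguments": {
  "series": [
    [0, 0, -0.04, 0, 0, 0, 5],
    [0, 0, -0.04, 0, 0, 0, 5],
    [0, 0, 0, 0, 0, 0, 5]
  ]
}}

```text
t: 11.6
tcp_pos: [0.6073, -0.0049, 0.1712]
tcp_rot: [0.012, 0.945, -0.033, 0.324]
contact_force: [-0.0, 0.4, -1.2]
grip_width: 0.194
grasp_force: 54.9
```

Call:
{"name": "apply_moves", "arguments": {
  "series": [
    [0, 0, -0.04, 0, 0, 0, 5],
    [0, 0, -0.04, 0, 0, 0, 5],
    [0, 0, 0, 0, 0, 0, 5]
  ]
}}

```text
t: 11.85
tcp_pos: [0.6073, -0.0049, 0.168]
tcp_rot: [0.012, 0.945, -0.033, 0.324]
contact_force: [-0.5, -0.0, -1.8]
grip_width: 0.195
grasp_force: 54.9
```

Call:
{"name": "apply_moves", "arguments": {
  "series": [
    [0, 0, -0.03, 0, 0, 0, 5],
    [0, 0, -0.03, 0, 0, 0, 5],
    [0, 0, 0, 0, 0, 0, 5]
  ]
}}

```text
t: 12.1
tcp_pos: [0.6074, -0.0049, 0.1658]
tcp_rot: [0.012, 0.945, -0.033, 0.324]
contact_force: [-0.4, 0.3, -1.6]
grip_width: 0.203
grasp_force: 54.9
```

Call:
{"name": "apply_moves", "arguments": {
  "series": [
    [0, 0, -0.025, 0, 0, 0, 5],
    [0, 0, -0.025, 0, 0, 0, 5],
    [0, 0, 0, 0, 0, 0, 5]
  ]
}}

```text
t: 12.35
tcp_pos: [0.6074, -0.0049, 0.1638]
tcp_rot: [0.012, 0.945, -0.033, 0.324]
contact_force: [-0.0, -0.5, -1.6]
grip_width: 0.196
grasp_force: 54.9
```

Call:
{"name": "apply_moves", "arguments": {
  "series": [
    [0, 0, -0.025, 0, 0, 0, 5],
    [0, 0, -0.025, 0, 0, 0, 5],
    [0, 0, 0, 0, 0, 0, 5]
  ]
}}

```text
t: 12.6
tcp_pos: [0.6074, -0.0049, 0.1618]
tcp_rot: [0.012, 0.945, -0.033, 0.324]
contact_force: [-0.9, 0.8, -1.7]
grip_width: 0.2
grasp_force: 54.9
```

Call:
{"name": "apply_moves", "arguments": {
  "series": [
    [0, 0, -0.025, 0, 0, 0, 5],
    [0, 0, -0.025, 0, 0, 0, 5],
    [0, 0, 0, 0, 0, 0, 5]
  ]
}}

```text
t: 12.85
tcp_pos: [0.6074, -0.0049, 0.1598]
tcp_rot: [0.012, 0.945, -0.033, 0.324]
contact_force: [0.5, -0.5, -1.5]
grip_width: 0.194
grasp_force: 54.9
```

Call:
{"name": "apply_moves", "arguments": {
  "series": [
    [0, 0, -0.025, 0, 0, 0, 5],
    [0, 0, 0, 0, 0, 0, 5],
    [0, 0, -0.025, 0, 0, 0, 5],
    [0, 0, 0, 0, 0, 0, 5]
  ]
}}

```text
t: 13.18
tcp_pos: [0.6075, -0.0049, 0.158]
tcp_rot: [0.012, 0.945, -0.033, 0.325]
contact_force: [0.7, 0.3, -1.4]
grip_width: 0.193
grasp_force: 54.9
```

Call:
{"name": "apply_moves", "arguments": {
  "series": [
    [0, 0, -0.025, 0, 0, 0, 5],
    [0, 0, 0, 0, 0, 0, 5],
    [0, 0, 0, 0, 0, 0, 5]
  ]
}}

```text
t: 13.43
tcp_pos: [0.6077, -0.0049, 0.1573]
tcp_rot: [0.012, 0.945, -0.033, 0.325]
contact_force: [0.1, -0.0, -1.4]
grip_width: 0.198
grasp_force: 54.9
```

Call:
{"name": "apply_moves", "arguments": {
  "series": [
    [0, 0, -0.025, 0, 0, 0, 5],
    [0, 0, 0, 0, 0, 0, 5],
    [0, 0, 0, 0, 0, 0, 5]
  ]
}}

```text
t: 13.68
tcp_pos: [0.6079, -0.0049, 0.1565]
tcp_rot: [0.012, 0.945, -0.033, 0.325]
contact_force: [1.3, 0.0, 0.3]
grip_width: 0.196
grasp_force: 54.9
```

Call:
{"name": "apply_moves", "arguments": {
  "series": [
    [0, 0, -0.02, 0, 0, 0, 5],
    [0, 0, 0, 0, 0, 0, 5],
    [0, 0, 0, 0, 0, 0, 5],
    [0, 0, 0, 0, 0, 0, 5]
  ]
}}

```text
t: 14.02
tcp_pos: [0.608, -0.0049, 0.1559]
tcp_rot: [0.012, 0.945, -0.033, 0.325]
contact_force: [1.4, -0.6, 0.2]
grip_width: 0.198
grasp_force: 54.9
```

Run:
```python
from h import *
from wp import ring
st();print(ring())
ims=[]
for c,(u,v) in {"top":(326,150),"scene":(275,285)}.items():
    p,d=arm.grab_frame(c)
    ims.append(cv2.resize(p[v-45:v+45,u-48:u+48,::-1],(400,375),interpolation=cv2.INTER_CUBIC))
cv2.imwrite("pics/hook1.png",np.hstack(ims));st()
```

```text
{'t': 14.0167, 'joint_positions': [-0.0378, -0.0625, 2.3055, -0.0912, 0.2368, 1.6845], 'tcp_pos': [0.608, -0.0049, 0.1559], 'tcp_rot': [0.0122, 0.945, -0.0332, 0.3252], 'contact_force': [1.4081, -0.6081, 0.2014], 'wrist_torque': [0.0376, -0.048, -0.0966], 'grip_width': 0.198, 'grasp_force': 54.8945}
[ 1.01100e-01  9.00000e-04  2.31900e-01  3.79852e+01 -3.99070e+00]
{'t': 14.1167, 'joint_positions': [-0.0377, -0.0624, 2.3055, -0.0912, 0.2369, 1.6845], 'tcp_pos': [0.608, -0.0049, 0.1559], 'tcp_rot': [0.0122, 0.945, -0.0331, 0.3252], 'contact_force': [2.1038, -1.134, 1.7983], 'wrist_torque': [-0.0453, -0.0453, 0.0254], 'grip_width': 0.1995, 'grasp_force': 54.8946}
```

View pics/hook1.png

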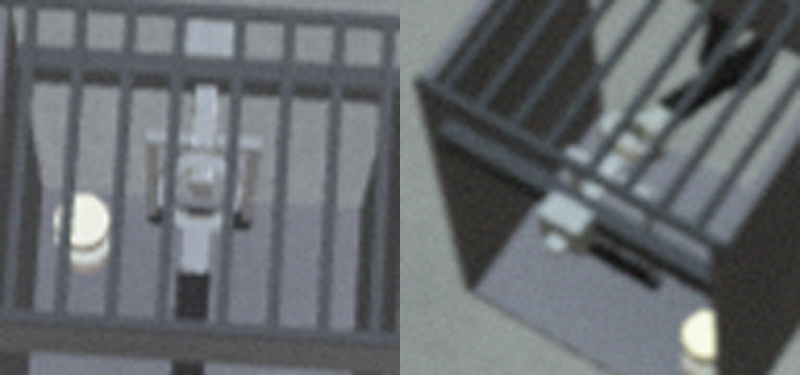

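The left crop shows the hook's prong (200,180) through the ring's hole, with the strap passing under the far arc. The wrist torque fell from 0.47 to -0.05 N m, so the hook now carries a few newtons. I'll hold briefly, then release.

Call:
{"name": "apply_moves", "arguments": {
  "series": [
    [0, 0, 0, 0, 0, 0, 5],
    [0, 0, 0, 0, 0, 0, 5],
    [0, 0, 0, 0, 0, 0, 5],
    [0, 0, 0, 0, 0, 0, 5],
    [0, 0, 0, 0, 0, 0, 5],
    [0, 0, 0, 0, 0, 0, 5]
  ]
}}

```text
t: 14.62
tcp_pos: [0.6078, -0.0049, 0.1556]
tcp_rot: [0.012, 0.945, -0.033, 0.325]
contact_force: [1.9, -0.2, 2.4]
grip_width: 0.197
grasp_force: 54.9
```

```bash
python3 -c "
from h import *
st()"
```

```text
{'t': 14.6167, 'joint_positions': [-0.0378, -0.0624, 2.3059, -0.0912, 0.2371, 1.6845], 'tcp_pos': [0.6078, -0.0049, 0.1556], 'tcp_rot': [0.0122, 0.9451, -0.0332, 0.3249], 'contact_force': [1.9377, -0.202, 2.3929], 'wrist_torque': [0.0098, -0.111, 0.0293], 'grip_width': 0.1971, 'grasp_force': 54.8949}
```

Call:
{"name": "apply_moves", "arguments": {
  "series": [
    [0, 0, 0, 0, 0, 0, 88],
    [0, 0, 0, 0, 0, 0, 88],
    [0, 0, 0, 0, 0, 0, 88],
    [0, 0, 0, 0, 0, 0, 88],
    [0, 0, 0, 0, 0, 0, 88],
    [0, 0, 0, 0, 0, 0, 88],
    [0, 0, 0, 0, 0, 0, 88],
    [0, 0, 0, 0, 0, 0, 88],
    [0, 0, 0, 0, 0, 0, 88],
    [0, 0, 0, 0, 0, 0, 88],
    [0, 0, 0, 0, 0, 0, 88],
    [0, 0, 0, 0, 0, 0, 88]
  ]
}}

```text
t: 15.62
tcp_pos: [0.6075, -0.0049, 0.1553]
tcp_rot: [0.012, 0.945, -0.033, 0.325]
contact_force: [0.4, 0.0, -0.2]
grip_width: 0.993
grasp_force: 0.0
```

Call:
{"name": "apply_moves", "arguments": {
  "series": [
    [-0.2, 0.01, 0.1, 0, 0, 0, 88],
    [-0.4, 0.03, 0.2, 0, 0, 0, 88],
    [-0.5, 0.03, 0.2, 0.008, 0.1, 0, 88],
    [-0.5, 0.03, 0.2, 0.008, 0.1, 0, 88],
    [-0.5, 0.03, 0.2, 0.008, 0.1, 0, 88],
    [-0.3, 0.02, 0.2, 0.008, 0.1, 0, 88],
    [0, 0, 0, 0, 0, 0, 88],
    [0, 0, 0, 0, 0, 0, 88],
    [0, 0, 0, 0, 0, 0, 88],
    [0, 0, 0, 0, 0, 0, 88],
    [0, 0, 0, 0, 0, 0, 88],
    [0, 0, 0, 0, 0, 0, 88],
    [0, 0, 0, 0, 0, 0, 88],
    [0, 0, 0, 0, 0, 0, 88],
    [0, 0, 0, 0, 0, 0, 88],
    [0, 0, 0, 0, 0, 0, 88]
  ]
}}

```text
t: 16.95
tcp_pos: [0.5116, 0.0011, 0.1993]
tcp_rot: [0.004, 0.991, -0.035, 0.13]
contact_force: [0.4, -0.5, 0.2]
grip_width: 0.997
grasp_force: 0.0
```

Call:
{"name": "apply_moves", "arguments": {
  "series": [
    [0, 0, 0, 0, 0, 0, 88],
    [0, 0, 0, 0, 0, 0, 88],
    [0, 0, 0, 0, 0, 0, 88],
    [0, 0, 0, 0, 0, 0, 88],
    [0, 0, 0, 0, 0, 0, 88],
    [0, 0, 0, 0, 0, 0, 88],
    [0, 0, 0, 0, 0, 0, 88],
    [0, 0, 0, 0, 0, 0, 88],
    [0, 0, 0, 0, 0, 0, 88],
    [0, 0, 0, 0, 0, 0, 88],
    [0, 0, 0, 0, 0, 0, 88],
    [0, 0, 0, 0, 0, 0, 88],
    [0, 0, 0, 0, 0, 0, 88],
    [0, 0, 0, 0, 0, 0, 88],
    [0, 0, 0, 0, 0, 0, 88],
    [0, 0, 0, 0, 0, 0, 88],
    [0, 0, 0, 0, 0, 0, 88],
    [0, 0, 0, 0, 0, 0, 88],
    [0, 0, 0, 0, 0, 0, 88],
    [0, 0, 0, 0, 0, 0, 88]
  ]
}}

```text
t: 18.62
tcp_pos: [0.5116, 0.0011, 0.1993]
tcp_rot: [0.003, 0.991, -0.035, 0.13]
contact_force: [0.1, 0.2, 0.8]
grip_width: 1.002
grasp_force: 0.0
```

Run:
```python
from h import *
from wp import o,ax
st();ims=[]
for c,(u,v) in {"top":(326,150),"scene":(275,285)}.items():
    p,d=arm.grab_frame(c)
    ims.append(cv2.resize(p[v-45:v+45,u-48:u+48,::-1],(400,375),interpolation=cv2.INTER_CUBIC))
    for l in ["ring","grip"]:
        for r in arm.tip_of(l,c)[:2]:
            q=np.array(r["position"]);print(c,l,np.round(q,4),round((q[:2]-o)@ax,4),round(r["p"],2))
p,d=arm.grab_frame("wrist");a=cv2.resize(p[:,:,::-1],(500,375))
cv2.imwrite("pics/end.png",np.vstack([cv2.resize(np.hstack(ims),(560,262)),cv2.resize(a,(560,330))[:330]]))
for l in ["ring","grip"]:
    for r in arm.tip_of(l,"wrist")[:1]:print(l,np.round(r["position"],4),r["p"])
```

```text
{'t': 18.6167, 'joint_positions': [-0.0435, -0.1587, 2.1796, -0.0064, 0.8602, 1.602], 'tcp_pos': [0.5116, 0.0011, 0.1993], 'tcp_rot': [0.0035, 0.9909, -0.0353, 0.1298], 'contact_force': [0.1116, 0.1658, 0.7928], 'wrist_torque': [0.0625, 0.1258, 0.0075], 'grip_width': 1.0025, 'grasp_force': 0.0}
top ring [ 0.3124 -0.2801  0.0041] -0.2975 0.83
top ring [ 0.7396 -0.0188  0.2233] 0.1099 0.78
top grip [ 0.2357 -0.1539  0.0084] -0.383 0.94
top grip [0.313  0.1969 0.0078] -0.331 0.92
scene ring [0.3613 0.0565 0.0048] -0.2728 0.83
scene ring [ 0.7434 -0.0163  0.2203] 0.1136 0.58
scene grip [0.3163 0.1992 0.007 ] -0.3279 0.87
scene grip [ 0.2381 -0.1561  0.0117] -0.3805 0.55
ring [0.3603 0.0592 0.0061] 0.81
```

View pics/end.png

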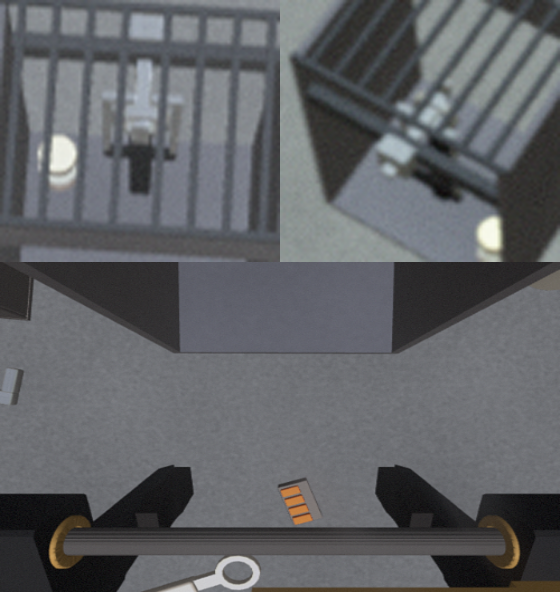

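The spanner now hangs from the hook. The networks put its ring at about locker x 0.11, z 0.222, and the top crop shows the handle dropping to (140,190) just in front of the rest bar. I'll let it settle, then check its tilt and whether it is still.

Call:
{"name": "apply_moves", "arguments": {
  "series": [
    [0, 0, 0, 0, 0, 0, 88],
    [0, 0, 0, 0, 0, 0, 88],
    [0, 0, 0, 0, 0, 0, 88],
    [0, 0, 0, 0, 0, 0, 88],
    [0, 0, 0, 0, 0, 0, 88],
    [0, 0, 0, 0, 0, 0, 88],
    [0, 0, 0, 0, 0, 0, 88],
    [0, 0, 0, 0, 0, 0, 88],
    [0, 0, 0, 0, 0, 0, 88],
    [0, 0, 0, 0, 0, 0, 88],
    [0, 0, 0, 0, 0, 0, 88],
    [0, 0, 0, 0, 0, 0, 88],
    [0, 0, 0, 0, 0, 0, 88],
    [0, 0, 0, 0, 0, 0, 88],
    [0, 0, 0, 0, 0, 0, 88],
    [0, 0, 0, 0, 0, 0, 88],
    [0, 0, 0, 0, 0, 0, 88],
    [0, 0, 0, 0, 0, 0, 88],
    [0, 0, 0, 0, 0, 0, 88],
    [0, 0, 0, 0, 0, 0, 88]
  ]
}}

```text
t: 20.73
tcp_pos: [0.5116, 0.0011, 0.1993]
tcp_rot: [0.003, 0.991, -0.035, 0.13]
contact_force: [-1.1, -0.1, 0.1]
grip_width: 0.998
grasp_force: 0.0
```

Run:
```python
from h import *
from wp import o,ax
ay=np.array([-ax[1],ax[0]])
prev=None
for k in range(3):
    p,d=arm.grab_frame("top");P=cloud("top",d);g=p.sum(-1)
    x=(P[...,:2]-o)@ax;y=(P[...,:2]-o)@ay;z=P[...,2]
    m=(d>0)&(abs(y)<.011)&(x>.07)&(x<.15)&(z>.04)&(z<.2)&(g<200)
    q=np.c_[x[m],y[m],z[m]];f=np.polyfit(q[:,2],q[:,0],1);fy=np.polyfit(q[:,2],q[:,1],1);print(len(q),f,fy,q[:,2].min(),q[:,2].max())
    c=p[110:200,280:370].astype(int)
    if prev is not None:print("diff",abs(c-prev).mean(),abs(c-prev).max())
    prev=c
    for _ in range(4):arm.recognise("mug","top")
```

```text
115 [-0.01002052  0.10769584] [ 0.00634791 -0.00311653] 0.052241056514383655 0.1807952182059334
116 [-0.01068218  0.1075323 ] [ 0.0073273  -0.00345773] 0.054057712163297814 0.18190188170479402
diff 2.292181069958848 12
118 [-0.01334504  0.10802908] [ 0.00642685 -0.00321911] 0.05210939914785997 0.18014064866996646
diff 2.286954732510288 13
```

The handle is vertical to within about 0.01 rad and still, with only image noise between frames. Handing in.

```bash
python3 -c "
from plant import arm
print(arm.sign_off())"
```

```text
the job is handed in; nothing more can be done
None
```

The ring spanner hangs released from the hook in the locker, handle straight down and still, and the job is handed in; the hand-in call returned no verdict.

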